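# Calibrate a bench scale: load the check weight, push the contact plunger home

### The job

Calibrate the bench scale: gently set the largest of the three steel check weights upright on the scale's pan, inside the ring scribed at its middle, and let go. Then push the sprung plunger of the sloping contact jig all the way in along its own axis, hold it fully in for about one second, and let it come right back out. Leave the weight on the pan, and do not disturb the two smaller weights or the spare load-cell bar.

Things in the scene. Friction and masses are not known exactly. Their poses are not given: they have to be found in the camera images.
- weight_large_mid (a point): The largest check weight: loose bare steel, about 0.5 kg, a round body 44 mm in diameter and 44 mm high with a narrow neck and a 22 mm knob above it, 66 mm high in all. This point is on its axis half-way up (33 mm above its underside); z is its axis, up. It stands on the rubber mat, in any of three places in a row.
- weight_medium_mid (a point): The middle check weight, to be left alone: same shape, body 33 mm in diameter, 50 mm high in all. This point is on its axis, 25 mm above its underside.
- weight_small_mid (a point): The smallest check weight, to be left alone: same shape, body 26 mm in diameter, 37 mm high in all. This point is on its axis, 18.5 mm above its underside.
- mat: Fixed black rubber mat, 70 x 290 x 3 mm, under the three weights, which stand in a row along its long (y) axis, about 95 mm apart. Origin at the centre of its underside, on the bench.
- pan_center (a point): Centre of the top face of the bench scale's pan: a fixed flat square of bare steel, 160 x 160 mm, its top 65 mm above the bench and without a rim; x and y run along the pan's edges, z is up. A dark ring of 104 mm diameter is scribed on it around this point; the weight belongs wholly inside it.
- plunger_top (a point): Centre of the flat top of the plunger's round black push head, 36 mm across, 9 mm thick, on a 14 mm steel shaft; about 144 mm above the bench when out. z points outwards along the plunger's axis, which leans 35 degrees from vertical towards the jig's front (facing the robot, give or take yaw); y is level. Push along -z, down and away from the robot; this point moves with it.
- plunger (a joint): Travel of the plunger in m: 0 fully out, 0.024 fully in against its stop. A spring pushes it back out: about 5 N at the start of the stroke, 14 N at the end. Released, it returns to 0.
- guard_bar_mid (a point): Middle of the guard hoop's level bar (12 mm thick, along y, 290 mm between its uprights), which keeps a tool from coming straight down on the push head. It is about 136 mm above the head; seen along the plunger's axis it lies 110 mm out from the head's top and 80 mm off the axis, away from the robot. A tool leaning along the axis passes on the robot's side of it.
- load_cell_mid (a point): Spare aluminium load-cell bar lying loose on the bench, 130 x 30 x 22 mm, about 0.25 kg, to be left alone. This point is its centre; x runs along it.
- jig: Fixed contact jig: steel base plate 200 x 310 x 12 mm, sloping display head with a green board, an aluminium bridge (44 x 130 mm) carrying the plunger, and a guard hoop of steel bar. Origin at the centre of its underside; its front is -x. With the plunger fully in, the push head's top is still 22 mm above the bridge, measured along the plunger's axis.
Not all that is in view belongs to the job. What is shaped like the part that bears weight_large_mid but yellow is not meant.

How it is judged (in metres and radians):
On the way, in this order (a step that is already met when the one before it is completed fails the run):
1. the largest weight stands upright on the pan inside the ring, let go (horizontal distance between weight_large_mid and pan_center below 0.027 m and z of weight_large_mid in the frame of pan_center between 0.029 and 0.037 m and angle between weight_large_mid's own z axis and vertical below 0.1 rad and contact force between the fingers and weight_large below 0.05 N), for 0.2 s.
2. the plunger is held fully in, with the weight on the pan (value of joint plunger above 0.0215 m and horizontal distance between weight_large_mid and pan_center below 0.027 m and z of weight_large_mid in the frame of pan_center above 0.029 m and angle between weight_large_mid's own z axis and vertical below 0.1 rad), for 0.6 s.
At the end, for the whole second after the job is handed in: The largest weight stands upright (within 0.1 rad) on the pan, its axis within 27 mm of the pan's centre; the plunger, after having been held at more than 21.5 of its 24 mm for 0.6 s with the weight on the pan, is back out (less than 2 mm in) (value of joint plunger below 0.002 m and horizontal distance between weight_large_mid and pan_center below 0.027 m and z of weight_large_mid in the frame of pan_center between 0.029 and 0.037 m and angle between weight_large_mid's own z axis and vertical below 0.1 rad); the robot touches nothing.
It fails at once if the largest weight let go more than about 20 mm above the pan (height (world z) of weight_large_mid above 0.118 m and contact force between the fingers and weight_large below 0.02 N).
It fails at once if a smaller weight or the load-cell bar disturbed (moved more than 20 mm) (distance of any of weight_medium_mid, weight_small_mid, load_cell_mid from where it was at the start of the episode above 0.02 m).
It also fails if it takes over 64 s, if anything falls off the work surface, if the arm or the gripper's body presses on something with over 40 N, if the wrist force passes 120 N, or if a joint passes its speed limit or range.

### The arm

A 6-joint arm with a two-finger parallel gripper is mounted at the origin on the work surface. World frame = base frame: x ahead of the robot, y to its left, z up, the work surface at z = 0. Lengths are in mm, angles in rad, forces in N, time in s.
With the tool pointing down it reaches from about 275 to 975 mm from the base axis. Payload 8.4 kg.
Tool frame: the origin (TCP) lies between the finger pads; the fingertips stand r.nose_length ahead of it and the grasp point (between the pads) lies 2 mm behind it (r.nose_length is the distance from the TCP to the fingertips, in mm); z points along the fingers, y is the direction in which the jaws open and shut (so a half turn about z gives the same grasp; the last joint's range is limited). The gripper opens to 92 mm and grips with 3 to 60 N. Pads are 20 mm wide; open, the fingers measure 128 mm over their backs; the gripper's body (75 mm by 189 mm) begins 69 mm behind the grasp point.
Start: joints at [-1.159, 0.353, 1.633, -0, 1.155, -0.002], TCP at [251.306, -572.253, 231.583] pointing down, gripper open.
Joint ranges: [-2.63, 2.63], [-0.92, 2.1], [0.06, 2.66], [-1.3, 4.44], [0, 2.69], [-3.02, 3.02]. Speed limits (rad/s): [2.22, 2.22, 2.79, 3.14, 3.14, 3.14].

### API

Orientations are given as a unit quaternion [x, y, z, w].
In Python, from plant import r gives the robot as it stands. Calls block until the motion is done:
- r.move_pose(position, orientation): joint-space move of the TCP to a pose.
- r.line_to(position, orientation=None, max_speed=150, guard=None): straight line of the TCP; orientation=None keeps the orientation; max_speed is the mean speed in mm/s. With guard (N) it stops when the force on the tool has changed by that much, and returns True; else False.
- r.move_j(angles): joint-space move.
- r.command_gripper(opening, squeeze=None): finger opening in mm; squeeze is the grip in N (None keeps the last); returns when the fingers have stopped.
- r.dwell(seconds).
- r.solve_ik(position, orientation): joint angles nearest the present ones, or None.
- r.get_state(): the state.
- r.capture(name): name is "side" or "top" or "wrist"; returns the picture (400x640x3 uint8, red, green, blue); there is no depth.
- r.camera_model(name): a dict with "fx", "fy", "cx", "cy" (pixels), "extrinsics" (4x4, takes a point from world to camera coordinates); the wrist camera has in their place "tool_from_camera" (4x4, takes a point from camera to tool coordinates, whose origin is the TCP and whose axes are the flange's). Camera axes: x right, y up, looking along -z (the intrinsics and any distortion apply to the point x, -y, -z); pixel columns grow to the right and rows downward; lengths in mm; the calibration is good to about 2 mm. A picture is of the moment at which its call begins: read the wrist's pose just before it. camera_model takes no time and is no camera call.
A pose or a line that the arm cannot do raises r.Unreachable and nothing moves.
- r.hand_in(): hands the job in, once; it reports no verdict.
The state is a dict: "clock": time; "qpos": joint angles; "joint_vel": joint speeds; "joint_efforts": joint torques, N m; "ee_pos": TCP position; "eef_rot": TCP orientation; "wrist_force": force on the tool from outside, world axes, zero at the start; "torque": the same for the moment, N m; "opening": finger opening in mm.
Only numpy, scipy, OpenCV 4.12 (cv2) and the standard library are available. Lean on these libraries where they do the work, as an engineer would, in place of code of your own. Each camera call takes 0.05 s, during which the arm holds its last target.

## Working session

There is one attempt and no reset: what is moved stays moved. The work goes in short steps, each a Python script; the robot and the scene stay as the last script left them, time stands still between calls to the robot, and variables do not carry over. Pictures are saved under pics/ and viewed, and the job is handed in when it is done.

```bash
mkdir -p pics; ls; python3 - <<'E'
from plant import r
import cv2
s=r.get_state();print(s,r.nose_length)
for n in("side","top","wrist"):
    cv2.imwrite(f"pics/{n}0.png",r.capture(n)[:,:,::-1]); print(n,r.camera_model(n))
E
```

```text
pics
{'clock': 0.0, 'qpos': array([-1.15943482e+00,  3.53622410e-01,  1.63409956e+00,  2.98892731e-05,
        1.15519332e+00, -2.38933397e-03]), 'joint_vel': array([ 4.89420562e-04, -5.33081022e-04,  1.20925037e-03,  6.19495375e-04,
        4.10011178e-05,  1.51576587e-03]), 'joint_efforts': array([ 2.53610022e-03, -5.93845546e+01, -3.34215546e+01,  6.98327157e-02,
        2.32326868e-02, -1.13712931e-04]), 'ee_pos': array([ 251.11331038, -571.84200405,  230.89454401]), 'eef_rot': array([ 9.78678516e-01,  2.05396995e-01, -1.20906024e-04, -6.50314514e-04]), 'wrist_force': array([-0.83445124,  0.02756297,  0.34435597]), 'torque': array([-0.03745305, -0.03229308,  0.01182125]), 'opening': 91.98105899200974} 17.0
side {'fx': 510.8792431820876, 'fy': 510.8792431820876, 'cx': 317.8456140260042, 'cy': 194.7580460043306, 'extrinsics': array([[-9.73645243e-01, -2.27869563e-01, -9.50799429e-03,
         4.81377659e+02],
       [ 1.12889201e-01, -5.17740730e-01,  8.48056935e-01,
        -2.34819073e+02],
       [-1.98169039e-01,  8.24633251e-01,  5.29819812e-01,
        -1.09353798e+03],
     
[... 316 characters left out ...]
1.57221895e-02,  2.00067667e-01,
        -5.32431234e+02],
       [-1.99945454e-01,  9.01064601e-03,  9.79765596e-01,
        -1.17924360e+03],
       [ 0.00000000e+00,  0.00000000e+00,  0.00000000e+00,
         1.00000000e+00]])}
wrist {'fx': 288.4036379993025, 'fy': 288.4036379993025, 'cx': 320.2295728709626, 'cy': 204.85220880857435, 'tool_from_camera': array([[-3.72953468e-04,  9.61538950e-01,  2.74668359e-01,
         7.78292664e+01],
       [ 9.99999608e-01,  5.79111775e-04, -6.69480847e-04,
        -6.40481936e-01],
       [-8.02795592e-04,  2.74668002e-01, -9.61538790e-01,
        -1.52870250e+02],
       [ 0.00000000e+00,  0.00000000e+00,  0.00000000e+00,
         1.00000000e+00]])}
```

View pics/side0.png

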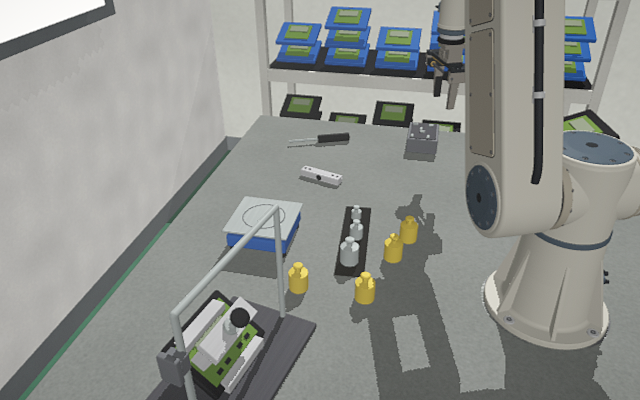

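View pics/top0.png

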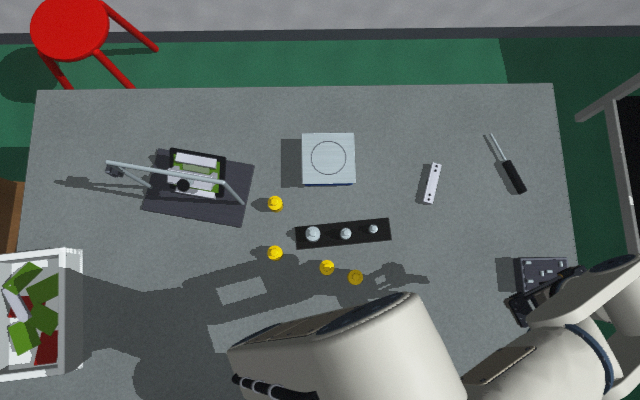

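View pics/wrist0.png

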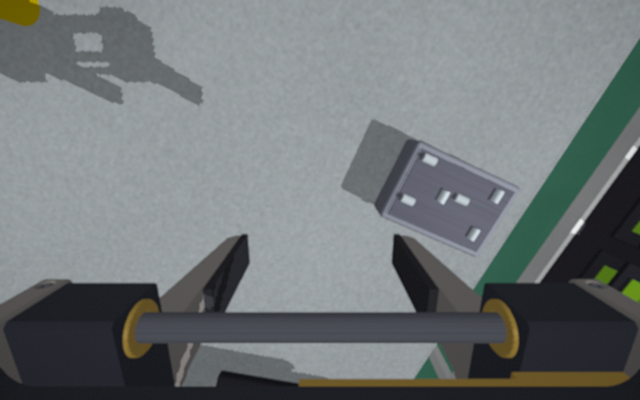

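Candidates: three steel weights on the mat, in top at (313,234), (346,233) and (373,229), and yellow lookalikes at (275,203), (275,253), (327,267) and (356,277). The steel one at top (313,234) / side (349,250) looks largest. I'll confirm it in enlarged crops.

```bash
python3 - <<'E'
import cv2,numpy as np
t=cv2.imread("pics/top0.png");s=cv2.imread("pics/side0.png")
a=cv2.resize(t[190:290,260:400],None,fx=4,fy=4,interpolation=cv2.INTER_CUBIC)
cv2.imwrite("pics/c_t.png",a)
cv2.imwrite("pics/c_s.png",cv2.resize(s[180:320,270:430],None,fx=4,fy=4,interpolation=cv2.INTER_CUBIC))
cv2.imwrite("pics/c_j.png",cv2.resize(t[130:240,95:265],None,fx=4.5,fy=4.5,interpolation=cv2.INTER_CUBIC))
cv2.imwrite("pics/c_js.png",cv2.resize(s[190:400,150:330],None,fx=2.8,fy=2.8,interpolation=cv2.INTER_CUBIC))
cv2.imwrite("pics/c_p.png",cv2.resize(np.hstack([t[120:200,280:380],s[185:265,215:315]]),None,fx=4,fy=4,interpolation=cv2.INTER_CUBIC))
E
```

```text
(no output)
```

View pics/c_t.png

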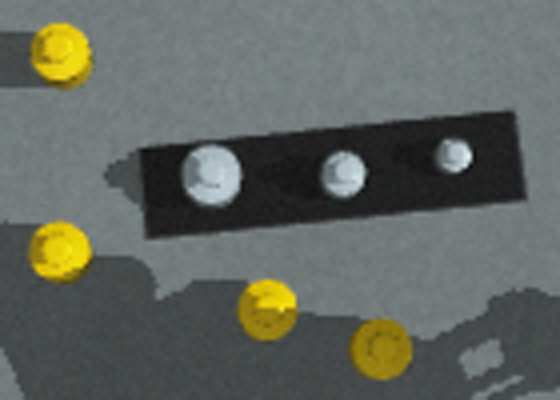

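View pics/c_s.png

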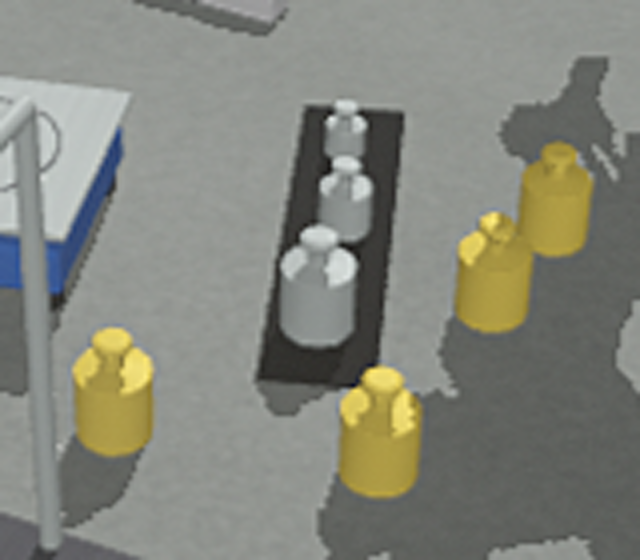

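View pics/c_j.png

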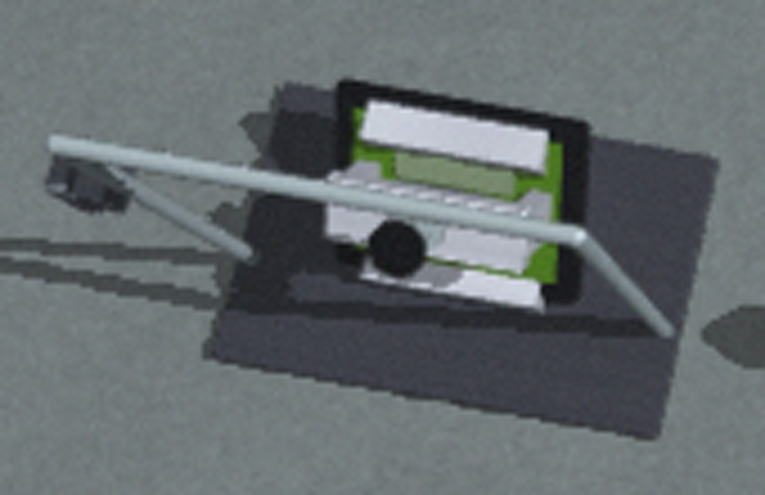

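View pics/c_js.png

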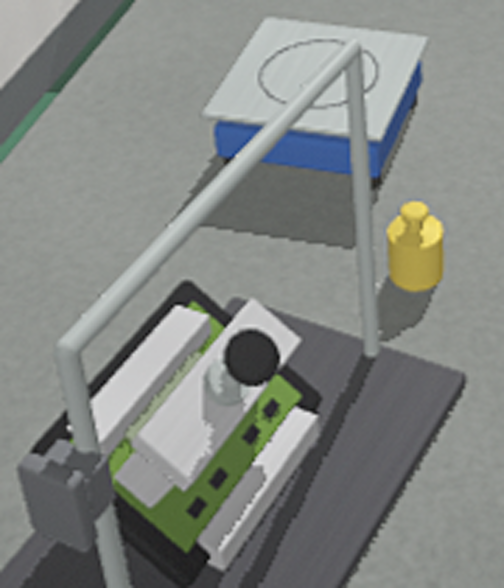

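View pics/c_p.png

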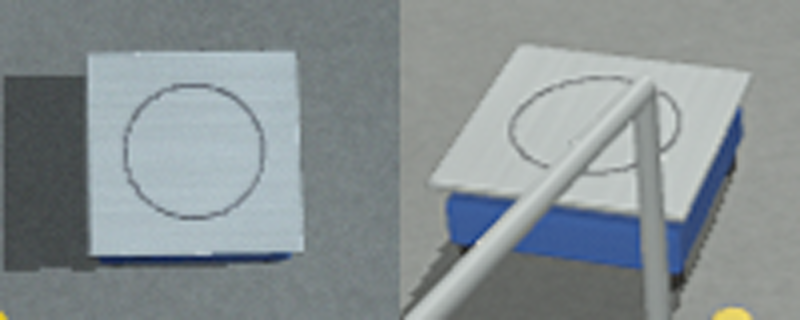

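The crops confirm it. The big steel weight is on the mat at top (312.7,233.7), knob at side (349.7,239). The four lookalikes of its size are yellow, so they are not meant. The plunger head is at top (183.4,185.1) / side (240,317.5).

```bash
cat > h.py <<'E'
from plant import r
import numpy as np, cv2
from scipy.spatial.transform import Rotation as R
def cam(n,st=None):
    m=r.camera_model(n)
    if n=="wrist":
        T=np.eye(4);T[:3,:3]=R.from_quat(st["eef_rot"]).as_matrix();T[:3,3]=st["ee_pos"]
        m["extrinsics"]=np.linalg.inv(T@m["tool_from_camera"])
    return m
def ray(m,u,v):
    E=m["extrinsics"];d=np.array([(u-m["cx"])/m["fx"],-(v-m["cy"])/m["fy"],-1.])
    Rm=E[:3,:3];return -Rm.T@E[:3,3],Rm.T@d/np.linalg.norm(d)
def atz(m,u,v,z):
    c,d=ray(m,u,v);return c+d*(z-c[2])/d[2]
def tri(l):
    A=0;b=0
    for m,u,v in l:
        c,d=ray(m,u,v);P=np.eye(3)-np.outer(d,d);A=A+P;b=b+P@c
    x=np.linalg.solve(A,b)
    return x,[np.linalg.norm((np.eye(3)-np.outer(ray(*q)[1],ray(*q)[1]))@(x-ray(*q)[0])) for q in l]
def proj(m,p):
    q=m["extrinsics"]@np.append(p,1);return np.array([m["cx"]-m["fx"]*q[0]/q[2],m["cy"]+m["fy"]*q[1]/q[2]])
E
python3 - <<'E'
from h import *
np.set_printoptions(precision=1,suppress=True)
t=cam("top");s=cam("side")
T=lambda x,y,f,ox,oy:(x/f+ox-.5+.5/f,y/f+oy-.5+.5/f)
print("knob tri",tri([(t,*T(209,168,4,260,190)),(s,*T(319,237,4,270,180))]))
for x,y,z in[(209,167,66),(341,168,50),(452,152,37)]:print("w",atz(t,*T(x,y,4,260,190),z))
for x,y in[(141,149),(517,111),(526,199),(147,239)]:print("mat",atz(t,*T(x,y,4,260,190),3))
print("side knob",atz(s,*T(319,237,4,270,180),66))
for x,y in[(88,53),(295,52),(303,249),(90,255),(195,151)]:print("pan",atz(t,*T(x,y,4,280,120),65))
for x,y in[(523,44),(751,73),(684,220),(430,184),(595,125)]:print("panS",atz(s,*T(x-400,y,4,215,185),65))
print("plunger",tri([(t,*T(398,248,4.5,95,130)),(s,*T(252,357,2.8,150,190))]))
print("bar ends",tri([(t,*T(50,143,4.5,95,130)),(s,*T(68,348,2.8,150,190))]),tri([(t,*T(582,236,4.5,95,130)),(s,*T(353,48,2.8,150,190))]))
for x,y in[(207,357),(658,438),(718,155),(280,85)]:print("base",atz(t,*T(x,y,4.5,95,130),12))
yel=[(63,52),(61,249),(268,306),(382,346)]
for x,y in yel:print("yel",atz(t,*T(x,y,4,260,190),60))
E
```

```text
knob tri (array([430.6, -50.4,  68.2]), [np.float64(0.08407798009483373), np.float64(0.0840779800947647)])
w [431.6 -50.4  66. ]
w [ 431.3 -147.1   50. ]
w [ 443.4 -230.9   37. ]
mat [454.   2.   3.]
mat [ 478.7 -286.9    3. ]
mat [ 411.  -290.3    3. ]
mat [385.5  -2.2   3. ]
side knob [430.9 -53.3  66. ]
pan [733.4 -23.3  65. ]
pan [ 731.8 -180.9   65. ]
pan [ 577.4 -181.6   65. ]
pan [575.3 -23.4  65. ]
pan [ 654.4 -103.    65. ]
panS [ 733.9 -182.6   65. ]
panS [ 577.2 -180.6   65. ]
panS [575.5 -19.8  65. ]
panS [733.9 -21.3  65. ]
panS [ 657.1 -102.1   65. ]
plunger (array([559.2, 304.7, 139.9]), [np.float64(0.6737829891125675), np.float64(0.6737829891127854)])
bar ends (array([585.4, 449.3, 283.6]), [np.float64(0.3029578796656091), np.float64(0.3029578796656322)]) (array([530.9, 160.4, 278.2]), [np.float64(1.0297570330331278), np.float64(1.02975703303326)])
base [515.7 472.1  12. ]
base [455.3 165.3  12. ]
base [652.6 127.7  12. ]
base [708.2 434.4  12. ]
yel [519.3  56.2  60. ]
yel [374.8  57.1  60. ]
yel [331.8 -91.2  60. ]
yel [ 302.2 -171.9   60. ]
```

```bash
cat >> h.py <<'E'
def q_(x,y,z): return R.from_matrix(np.column_stack([x,y,z])).as_quat()
QA=q_([0,1,0],[1,0,0],[0,0,-1]); QB=q_([0,-1,0],[-1,0,0],[0,0,-1])
yaw=np.radians(-10.9);jx=np.array([np.cos(yaw),np.sin(yaw),0]);jy=np.array([-np.sin(yaw),np.cos(yaw),0]);Z=np.array([0,0,1.])
c,s_=np.cos(np.radians(35)),np.sin(np.radians(35))
ax=-s_*jx+c*Z; perp=c*jx+s_*Z
QP=q_(-perp,np.cross(-ax,-perp),-ax); QP2=q_(perp,np.cross(-ax,perp),-ax)
E
python3 - <<'E'
from h import *
np.set_printoptions(precision=2,suppress=True)
for n,Q in(("A",QA),("B",QB)):
    for p in([430.6,-51,160],[430.6,-51,33],[655,-102.5,100]):print(n,r.solve_ik(p,Q))
H=np.array([557,305,144.5])
for n,Q in(("P",QP),("P2",QP2)):
    for d in(100,17,-7):print(n,r.solve_ik(H+ax*d,Q))
E
```

```text
A [-0.12  0.15  2.1  -0.    0.9  -0.12]
A [-0.12  0.38  2.18 -0.    0.58 -0.12]
A [-0.16  0.55  1.65 -0.    0.95 -0.16]
B None
B None
B [-0.16  0.55  1.65 -0.    0.95  2.98]
P [ 0.85  0.19  2.02 -0.8   0.76  0.02]
P [ 0.77  0.34  2.02 -0.94  0.62  0.13]
P [ 0.74  0.38  2.02 -0.99  0.59  0.17]
P2 None
P2 [ 0.77  0.34  2.02 -0.94  0.62 -3.01]
P2 [ 0.74  0.38  2.02 -0.99  0.59 -2.98]
```

```bash
python3 - <<'E'
from h import *
r.command_gripper(74)
r.move_pose([430.6,-51,170],QA)
s=r.get_state();im=r.capture("wrist");print(s["clock"],s["ee_pos"],s["wrist_force"])
m=cam("wrist",s);print(proj(m,[430.6,-51,69]),proj(m,[430.6,-51,47]),proj(m,[430.6,-51,3]))
cv2.imwrite("pics/w1.png",im[:,:,::-1])
E
```

```text
2.6083 [430.96570058 -51.59051747 170.13000224] [-0.58883326 -0.16761349 -0.0170845 ]
[319.71853251 209.9380836 ] [319.73395491 203.46175715] [319.75885208 193.00669718]
```

View pics/w1.png

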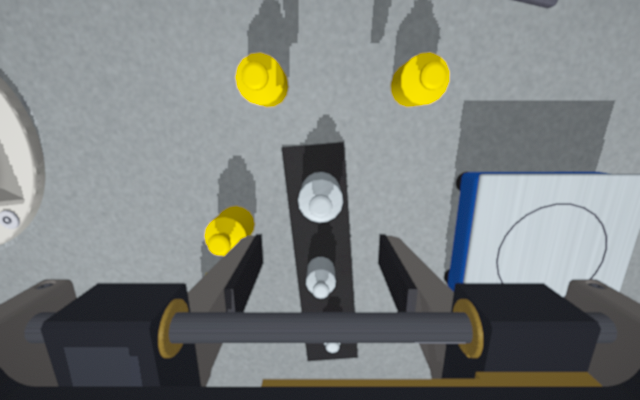

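The large weight's knob is at (320,205), close to its predicted (320,210), with the medium one behind at (320,280) clear of the jaws. Descending to grip the body.

```bash
python3 - <<'E'
from h import *
np.set_printoptions(precision=2,suppress=True)
P=[430.8,-50,170]
P[2]=34
print(r.line_to(P,QA,max_speed=100,guard=10))
s=r.get_state();print(s["ee_pos"],s["wrist_force"])
r.command_gripper(30,squeeze=25)
s=r.get_state();print("open",s["opening"],s["wrist_force"],s["clock"])
if 38<s["opening"]<50:
    P[2]=190
    r.line_to(P,QA,max_speed=100)
    s=r.get_state();print(s["opening"],s["wrist_force"],s["ee_pos"],s["clock"])
im=r.capture("wrist");cv2.imwrite("pics/w2.png",im[:,:,::-1]);cv2.imwrite("pics/s2.png",r.capture("side")[:,:,::-1])
E
```

```text
False
[431.18 -50.04  34.42] [-0.3   0.28 -0.07]
open 43.34082634013735 [-0.24  0.38  3.58] 4.7333
43.64510005289374 [-0.13  0.42 -4.53] [430.44 -49.98 189.48] 6.4417
```

View pics/w2.png

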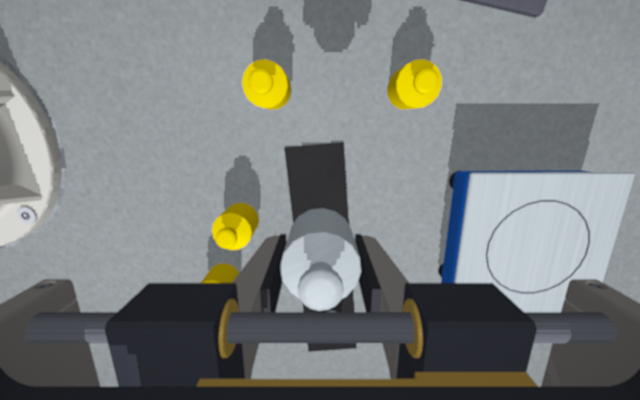

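View pics/s2.png

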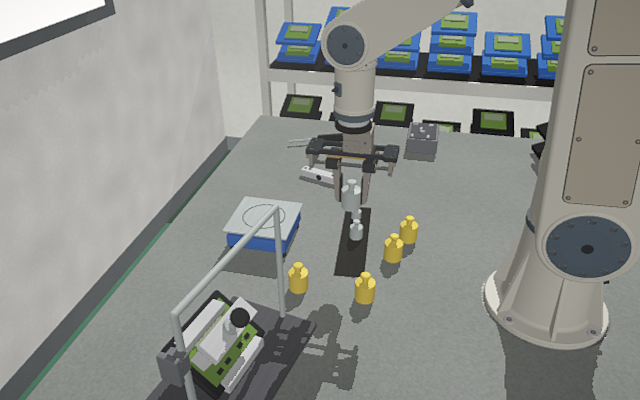

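The weight is held upright in the jaws at side (351,195), and the other weights are unmoved. Now I'll carry it over and lower it gently onto the pan.

```bash
python3 - <<'E'
from h import *
np.set_printoptions(precision=2,suppress=True)
x,y=655.3,-102.5
r.line_to([x,y,170],QA,max_speed=120)
r.line_to([x,y,106],QA,max_speed=80)
r.dwell(.4);s=r.get_state();print(s["ee_pos"],s["wrist_force"],s["opening"])
for n in("top","side","wrist"): cv2.imwrite(f"pics/{n}3.png",r.capture(n)[:,:,::-1])
g=r.line_to([x,y,94.5],QA,max_speed=12,guard=3)
s=r.get_state();print(g,s["ee_pos"],s["wrist_force"],s["opening"],s["clock"])
E
```

```text
[ 655.38 -102.49  106.27] [ 0.27  0.52 -4.39] 43.51002130169418
True [ 655.16 -102.47   96.12] [0.26 0.53 7.15] 43.52130522177949 10.8833
```

View pics/top3.png

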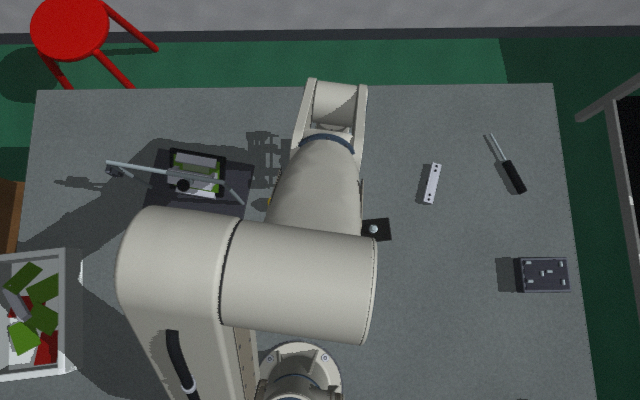

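View pics/wrist3.png

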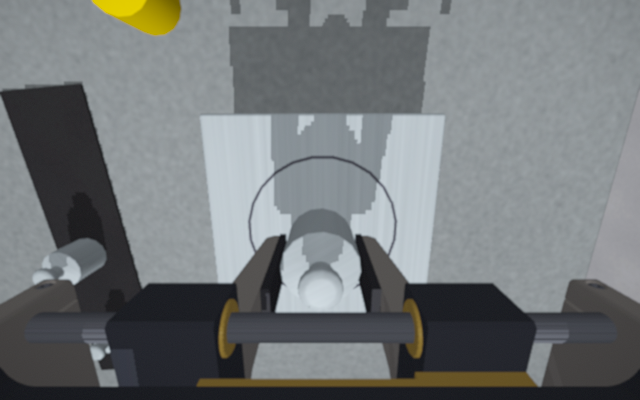

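In the wrist view the weight (320,265) is centred in x in the ring. Contact came at the expected height, with the force on the tool reversing. Releasing.

```bash
python3 - <<'E'
from h import *
np.set_printoptions(precision=2,suppress=True)
r.command_gripper(74)
s=r.get_state();print(s["wrist_force"],s["opening"])
x,y=655.3,-102.5
r.line_to([x,y,220],QA,max_speed=120)
s=r.get_state();im=r.capture("wrist");m=cam("wrist",s)
cv2.imwrite("pics/w4.png",im[:,:,::-1])
print(proj(m,[x,y,131]),proj(m,[x,y,65]),s["clock"])
E
```

```text
[-0.12 -0.36 -0.51] 73.75938651845371
[320.95 215.07] [320.86 196.47] 12.6833
```

View pics/w4.png

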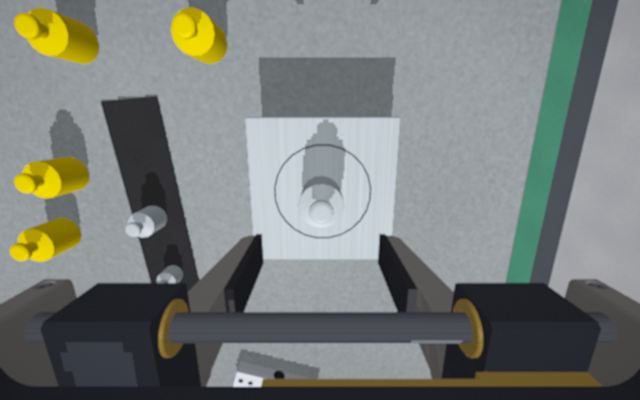

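The weight stands upright with its knob at (320,211). The ring centre is at (322,191), and both are shifted about equally from their predictions, so it is centred to about 1 mm. Next is the plunger: back off, then tilt in on the robot's side of the bar.

```bash
python3 - <<'E'
from h import *
np.set_printoptions(precision=2,suppress=True)
r.command_gripper(0,squeeze=20)
H=np.array([557,305,144.5])
print([r.solve_ik(H+ax*d,QP) is not None for d in(160,130)])
r.line_to([430,0,320],QA,max_speed=200)
r.move_pose(H+ax*150,QP)
s=r.get_state();im=r.capture("wrist");m=cam("wrist",s)
cv2.imwrite("pics/w5.png",im[:,:,::-1])
print(s["ee_pos"],H+ax*150,s["opening"],s["clock"],s["qpos"],proj(m,H))
cv2.imwrite("pics/s5.png",r.capture("side")[:,:,::-1]);cv2.imwrite("pics/t5.png",r.capture("top")[:,:,::-1])
E
```

```text
[True, True]
[472.9  320.41 267.29] [472.52 321.27 267.37] 0.4607060563225004 16.5833 [ 0.9   0.12  2.01 -0.74  0.86 -0.02] [320.74 196.68]
```

View pics/w5.png

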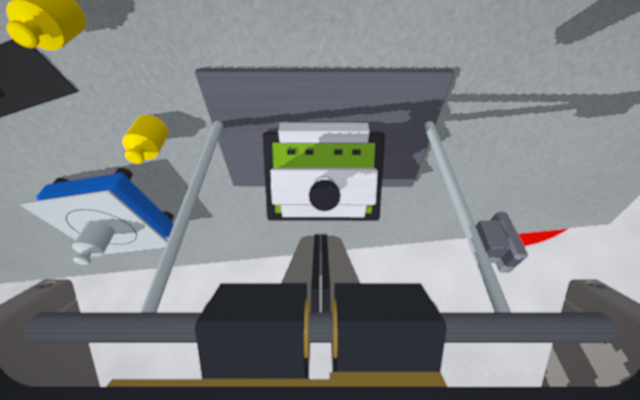

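View pics/s5.png

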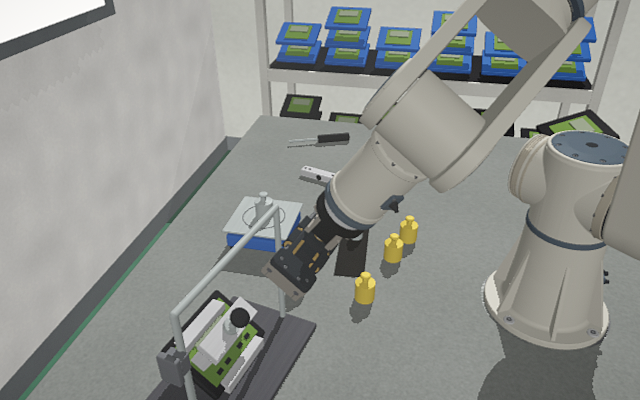

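The head is at wrist (324,195), about 3 px right of the prediction, so I'll shift by 2 mm along the jig's y. The weight still stands on the pan, and the tool lies on the robot's side of the bar. Pressing with guards.

```bash
python3 - <<'E'
from h import *
np.set_printoptions(precision=2,suppress=True)
H=np.array([557,305,144.5])+2*jy
dep=lambda s:(s["ee_pos"]-H)@ax-17
r.line_to(H+ax*(17+12),QP,max_speed=80,guard=15)
r.dwell(.2);s=r.get_state();f0=s["wrist_force"]@ax;print("pre",dep(s),f0)
g=r.line_to(H+ax*(17-8),QP,max_speed=15,guard=3)
s=r.get_state();c0=dep(s);print("contact",g,c0,s["wrist_force"]@ax-f0)
if g:
    g=r.line_to(H+ax*(17+c0-26.5),QP,max_speed=18,guard=24)
    s=r.get_state();print("in",g,dep(s)-c0,s["wrist_force"]@ax-f0,s["wrist_force"],s["clock"])
    r.dwell(.3);cv2.imwrite("pics/s6.png",r.capture("side")[:,:,::-1])
    s=r.get_state();print("hold",dep(s)-c0,s["wrist_force"]@ax-f0)
    r.dwell(.7);s=r.get_state();print("hold",dep(s)-c0,s["wrist_force"]@ax-f0,s["clock"])
E
```

```text
pre 12.274650103231487 0.3765094429548874
contact True -0.4930526019578423 3.112311970737191
in True -22.77659353961048 11.623192914340736 [-7.03 -0.34  9.86] 20.6417
hold -22.691181799308275 11.755141258694241
hold -22.699910362109236 11.366266568272135 21.6917
```

The guard tripped at about 22.7 mm past contact, but the force then settled at 11.6 N. That doesn't clearly show the stop, so I'll press a little further until the force rises.

```bash
python3 - <<'E'
from h import *
np.set_printoptions(precision=2,suppress=True)
H=np.array([557,305,144.5])+2*jy
dep=lambda s:(s["ee_pos"]-H)@ax-17
c0=-.49;f0=.38
for d in(23.5,24.2,25,26):
    g=r.line_to(H+ax*(17+c0-d),QP,max_speed=8,guard=20);r.dwell(.15)
    s=r.get_state();F=s["wrist_force"]@ax-f0;print(d,g,dep(s)-c0,F)
    if F>20:break
r.dwell(1.1);s=r.get_state();print("hold",dep(s)-c0,s["wrist_force"]@ax-f0,s["clock"])
cv2.imwrite("pics/s7.png",r.capture("side")[:,:,::-1]);
E
```

```text
23.5 False -22.908846310421698 15.027458039176857
24.2 False -22.99802781607288 26.193141077739977
hold -23.00454218844431 25.203953641683317 23.5917
```

View pics/s7.png

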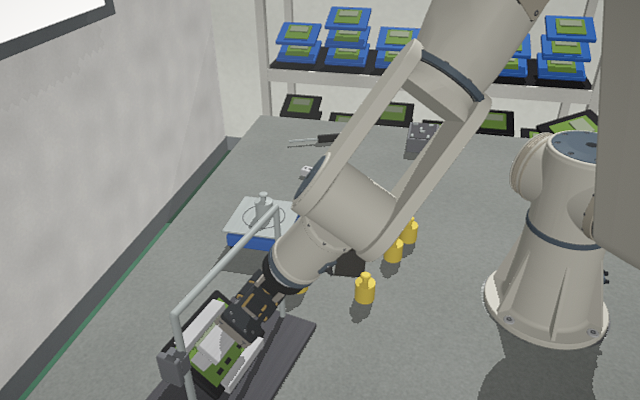

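The position is stuck at 23.0 mm past the first contact reading while the force rises from 15 to 25 N, so this is the hard stop, held for more than 1 s. The weight is still upright at side (264,200). Withdrawing.

```bash
python3 - <<'E'
from h import *
np.set_printoptions(precision=2,suppress=True)
H=np.array([557,305,144.5])+2*jy
r.line_to(H+ax*(17+3),QP,max_speed=40)
r.line_to(H+ax*(150-2*0),QP,max_speed=90)
r.dwell(.5);s=r.get_state();im=r.capture("wrist")
print(s["ee_pos"],s["wrist_force"],s["clock"])
a=cv2.imread("pics/w5.png");b=im[:,:,::-1]
cv2.imwrite("pics/w8.png",cv2.resize(np.vstack([a[120:280,20:420],b[120:280,20:420]]),None,fx=1.8,fy=1.8))
cv2.imwrite("pics/s8.png",cv2.resize(r.capture("side")[180:350,160:440,::-1],None,fx=2.8,fy=2.8))
E
```

```text
[472.91 323.22 267.36] [ 0.36  0.25 -0.4 ] 26.575
```

View pics/w8.png

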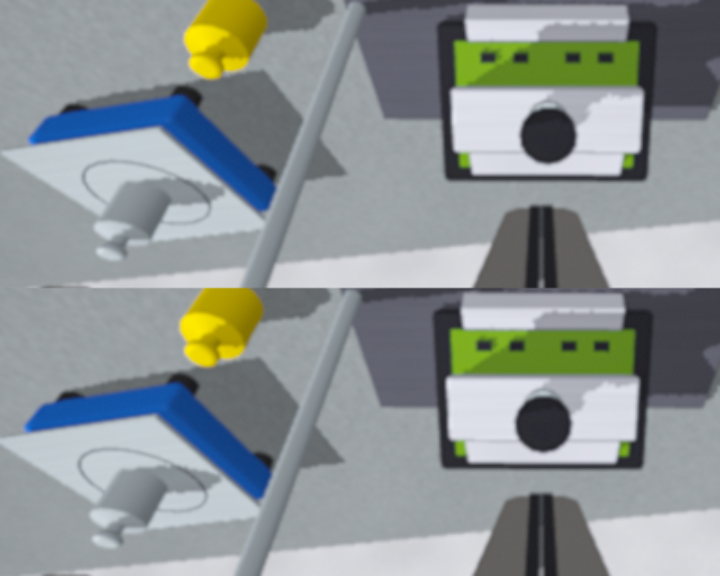

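View pics/s8.png

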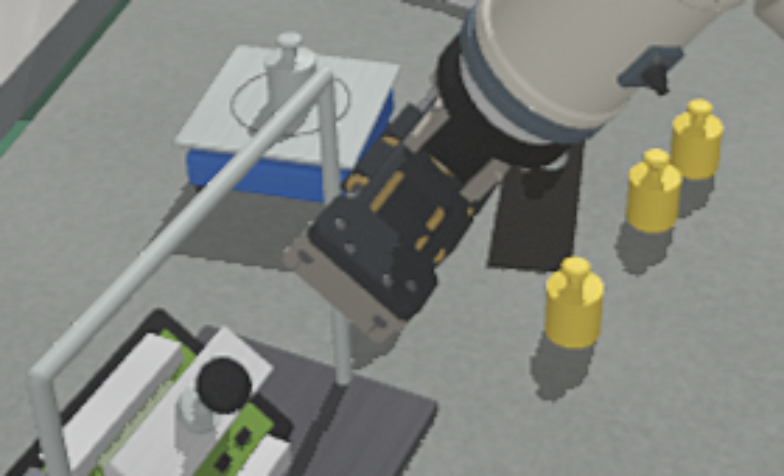

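The head is back out: same size and place in the wrist view before and after, with its shaft visible in side. The weight is upright inside the ring, and the arm touches nothing. Handing in.

```bash
python3 - <<'E'
from plant import r
print(r.hand_in())
E
```

```text
the job is handed in; nothing more can be done
None
```

I set the largest steel check weight upright on the scale's pan and let go. I then pushed the jig's plunger to its stop, held it there, and let it back out. The job is handed in; it gives no verdict, so the points below are my own checks.

- **Weight:** it touched the pan at the expected height. After release, the wrist picture showed it centred in the ring to about 1 mm, and it was still upright inside the ring in the last pictures.
- **Plunger:** my first guarded press stopped about 22.7 mm past first contact, at only 11.6 N, so I could not tell if it had reached the stop. Pressing on, the position stayed at about 23.0 mm while the force rose to 25 N, and I held that for more than 1 s. The contact reading was probably taken with the head already about 1 mm in, which would explain 23 mm instead of the nominal 24.
- **Return:** before and after pictures show the head back out at the same place and size.
- **Other objects:** I never went near the two smaller weights or the load-cell bar, and saw no movement in the pictures that showed them. I did not measure their final positions.
- **Finish:** the arm was clear of everything, with under 1 N on the wrist, at about 27 s of the 64 s allowed.

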